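# Open the clamped combination padlock and hold it up

## Task

A shut combination padlock lies dial-up in a clamping cradle on the bench. Swing the cradle's clamp lever fully over so that the jaw behind the shackle is free, turn the dial until it clicks home with its pointer at the index mark by the shackle, and pull the shackle out as far as it goes while the lock is still seated in the cradle. Then lift the open padlock out and finish still holding it, dial facing up and at rest, at least 12 cm above the worktop, without disturbing the timer, objective case, cover-glass box or filter cube standing around.

Things in the scene. Friction and masses are not known exactly. Their poses are not given: they have to be found in the camera images.
- cradle: Clamping cradle, fixed on the bench. Origin on the worktop under the pocket's centre, z up, +y from the pocket along the rail to the jaw. Grey base plate (6 mm thick) x -52..52, y -48..158 mm. Pocket floor z = 20, walls up to z = 34 mm, 60 mm wide; two shoulders at |x| = 22.5..32.5, y = 28.5..36.5 mm keep the lock body from following the shackle.
- jaw (a joint): Sliding jaw, aluminium block 48 x 34 mm on the 26 mm wide rail (rail top z = 17, jaw top z = 44 mm). Value in m: 0 = its face just meets the shackle's bow (82 mm from the cradle's origin), up to 0.034 slid away along the cradle's +y. When freed it slides with about 4 N: the shackle pushes it back as it is drawn out.
- clamp_lever (a joint): Cam lever on top of the jaw, on a vertical pin. Value in rad: 0 (start 0 to 0.12) = locked, handle along the cradle's -x; grows clockwise seen from above, 1.57 = handle along the cradle's +y, end stop 1.75. From 1.2 on the jaw is quite free. Friction 0.08 N m (1.5 N at the handle's end); stays where it is left, so push or pull it round.
- lever_end (a point): Centre of the 15 mm ball end of the cam lever's steel handle (black ball), 68 mm from the pin, 58.5 mm above the worktop. The handle is a 12 mm round bar, its axis rising from 51.5 mm above the worktop at the hub to 58.5 mm here.
- lever_pivot (a point): Point on the cam lever's vertical pin axis, 58.5 mm above the worktop. It travels with the jaw.
- padlock: Loose steel combination padlock, about 0.24 kg; body 56 (x) x 54 (y) x 26 (z) mm, lying in the cradle's pocket with 1 to 2 mm play. Origin at the centre of the body's underside (start: 20 mm above the worktop, over the cradle's origin); z out of the dial face (up), +y towards the shackle.
- dial (a joint): Dial, on a vertical axis. Value in rad = angle of its pointer from the index mark, growing anticlockwise seen from above; the lock opens only at 0 (within 0.08). Clicks 12 times a turn, every 0.524 rad, and pulls itself into the nearest click when let go. Start: 2 to 5 clicks anticlockwise (1.05 to 2.62). End stops +-3.1. Torque about 0.04 N m.
- dial_knob (a point): Centre of the dial knob's top: ribbed black knob, 30 mm across its 12 ribs, 16 mm high, on a 44 mm disc; at the start its top is 66.6 and the disc's top 50.6 mm above the worktop. White pointer line from the centre to the rim of the knob's top, going on as the longest tick of the disc. The dark T-shaped index mark is on the lock body beside the disc, at the shackle side (+y).
- shackle (a joint): Shackle, sliding out along the padlock's +y. Value in m: 0 = shut, 0.020 = fully out (end stop). Takes about 4 N and stays where it is left; blocked (but for some 2 mm of play) unless the dial is at the mark, and blocked by the jaw while that is locked.
- shackle_legs (a point): Midpoint between the straight shackle legs, 33 mm above the worktop, 23 mm ahead of the lock body when shut; moves with the shackle. Legs: 9 mm round bars along y, 41 mm over their outsides, clear of shoulders and jaw for 12 mm to either side of this point along y; only rail and base plate lie beneath. Pinch both from above, fingers closing along x; the lock can be lifted by them.
- timer: White lab timer, 66 x 64 x 21 mm, bystander; origin at the centre of its underside.
- objective_case: Two-part screw-lid objective case, 41 mm in diameter, 58 mm high, bystander; origin at the centre of its underside.
- coverslips: Small box of cover glasses, 36 x 36 x 22 mm, bystander; origin at the centre of its underside.
- filter_cube: Filter cube, 45 x 34 x 43 mm, bystander; origin at the centre of its underside.

How it is judged:
On the way, in this order (a step that is already met when the one before it is completed fails the run):
1. the clamp lever is swung over (past 1.2 rad), freeing the jaw (value of joint clamp_lever above 1.2 rad), for 0.1 s.
2. the shackle is pulled out (at least 16 mm of its 20) while the lock is seated in the cradle (value of joint shackle above 0.016 m and height (world z) of padlock below 0.03 m and horizontal distance between padlock and cradle below 0.012 m), for 0.1 s.
At the end, for the whole second after the job is handed in: The padlock is held in the fingers at rest (under 0.05 m/s), its underside centre more than 10 cm above the worktop, dial up within 0.6 rad, its shackle out by more than 13 mm, not touching the cradle, whose lever is still swung over (past 1.0 rad) (height (world z) of padlock above 0.1 m and angle between padlock's own z axis and vertical below 0.6 rad and value of joint shackle above 0.013 m and contact force between the fingers and padlock above 1 N and contact force between padlock and cradle below 0.1 N and linear speed of padlock below 0.05 m/s and value of joint clamp_lever above 1 rad); the arm keeps its last pose, push and grip.
It fails at once if the padlock is taken out of the cradle while its shackle is shut (height (world z) of padlock above 0.05 m and value of joint shackle below 0.008 m).
It fails at once if the timer, objective case, cover-glass box or filter cube is shifted by more than 30 mm (distance of any of timer, objective_case, coverslips, filter_cube from where it was at the start of the episode above 0.03 m).
It also fails if it takes over 67 s, if anything falls off the work surface, if the arm or the gripper's body presses on something with over 40 N, if the wrist force passes 120 N, or if a joint passes its speed limit or range.

## Robot

A 6-joint arm with a two-finger parallel gripper is mounted at the origin on a cart in front of the work surface, level with it; the furniture and walls round the work are solid. World frame = base frame: x ahead of the robot, y to its left, z up, the work surface at z = 0. Lengths are in m, angles in rad, forces in N, time in s.
With the tool pointing down it reaches from about 0.375 to 0.9 m from the base axis. Payload 3.1 kg.
Tool frame: the origin (TCP) lies on the front face of the gripper's body, between the roots of the fingers; the fingertips stand 70 mm ahead of it and the grasp point (between the pads) lies 51 mm ahead of it; z points along the fingers, y is the line along which they close (so a half turn about z gives the same grasp; the last joint's range is limited). The gripper opens to 87 mm and grips with 3 to 60 N. Pads are 19 mm wide; open, the fingers measure 117 mm over their backs; the gripper's body (75 mm by 190 mm) begins 51 mm behind the grasp point.
Start: joints at [-1.492, 0.527, 1.433, -0, 1.181, -0.178], TCP at [0.159, -0.604, 0.292] pointing down, gripper open.
Joint ranges: [-3.08, 3.08], [-0.75, 2.2], [0.22, 2.44], [-1.43, 4.57], [0, 2.65], [-2.85, 2.85]. Speed limits (rad/s): [2.79, 2.79, 3.14, 3.14, 3.14, 3.14].

## Interface

Orientations are given as a unit quaternion [x, y, z, w].
In Python, from rig import robot, cams, ticket gives the robot as it stands. The module is installed in compiled form; this text tells all that it offers.
- The arm moves only by the shell command python3 -m crank 'ROWS' [FORCE]. ROWS is JSON, a list of rows, each a list of 7 numbers: the shift along the tool's x, y, z in cm, then the turn, a rotation vector about the tool's x, y, z in rad, then the closure, from 0 (fully open) to 1 (shut). A call has 1 to 5 rows; each row shifts and turns the commanded pose from where the row before left it, along the tool's axes as they then stand; what a row does not reach is not made up. A row lasts 1/8 s, in which the tool goes at most 62.5 mm and 10.7 degrees, less where a joint would pass 70% of its speed; a pose out of reach is approached as far as the arm can. A call is refused whole if a number of a shift passes 6.25 or a number of a turn 0.188, either way. A call with a gripper value outside its range is refused whole. The fingers move at their own pace and stop on an object; FORCE is the grip in N (left out, the last holds). Time passes only in rows, so rows that do not move let the fingers close. It gives the time, the measured TCP pose, the force, the opening and the grip force at its end, in the units of the state.
- robot.get_obs(): the state, without advancing time (a new reading comes with each control period).
- cams.camera(name): name is "side" or "top" or "wrist"; returns the picture (384x512x3 uint8, red, green, blue); there is no depth.
- cams.camera_info(name): a dict with "intrinsics" (3x3 intrinsics, pixels), "dist" ([k1, k2, p1, p2, k3] as OpenCV has them; the pictures are not rectified), "pose" (4x4, takes a point from camera to world coordinates). Camera axes: x right, y down, z forward; pixel columns grow to the right and rows downward; lengths in m; the calibration is good to about 2 mm. A picture is of the moment at which its call begins: read the wrist's pose just before it. camera_info takes no time and is no camera call; for the wrist camera it gives the pose at the moment of the call.
- ticket.hand_in(): hands the job in; it is judged then, once.
The state is a dict: "time": time; "q": joint angles; "joint_velocities": joint speeds; "joint_torque": joint torques, N m; "position": TCP position; "tool_rot": TCP orientation; "ft_force": force on the tool from outside, world axes, zero at the start; "moment": the same for the moment, N m; "grip_width": finger opening in m; "grip_force": force on a finger pad.
Only numpy, scipy, OpenCV 4.12 (cv2) and the standard library are available. Lean on these libraries where they do the work, as an engineer would, in place of code of your own. Each camera call takes 0.05 s, during which the arm holds its last target. There are 200 camera calls.

## Working session

There is one attempt and no reset: what is moved stays moved. The work goes in short steps, Python scripts to look and compute and a shell command to move; the robot and the scene stay as the last step left them, time stands still between calls to the robot, and variables do not carry over. Pictures are saved under pics/ and viewed, at most 10 in all, crops included, and the job is handed in when it is done.

```bash
mkdir -p pics
cat > h.py <<'E'
import numpy as np, cv2
from rig import robot, cams
from scipy.spatial.transform import Rotation as R
def grab(n,f):
    info=cams.camera_info(n); im=cams.camera(n); cv2.imwrite('pics/'+f+'.png',im[:,:,::-1]); np.savez('pics/'+f+'.npz',K=info['intrinsics'],d=info['dist'],T=info['pose']); return im
def ray(f,uv):
    z=np.load('pics/'+f+'.npz'); p=cv2.undistortPoints(np.array(uv,float).reshape(-1,1,2),np.array(z['K'],float),np.array(z['d'],float)).reshape(-1,2)
    d=np.c_[p,np.ones(len(p))]@z['T'][:3,:3].T; return z['T'][:3,3],d
def onz(f,uv,h):
    o,d=ray(f,uv); return o+d*((np.atleast_1d(h)-o[2])/d[:,2])[:,None]
def proj(f,P):
    z=np.load('pics/'+f+'.npz'); T=np.linalg.inv(z['T']); P=np.atleast_2d(P)
    return cv2.projectPoints(P,cv2.Rodrigues(T[:3,:3])[0],T[:3,3],np.array(z['K'],float),np.array(z['d'],float))[0].reshape(-1,2)
E
python3 - <<'E'
from h import *
a=grab('top','t0'); b=grab('side','s0')
for n in('t0','s0'): print(np.load('pics/%s.npz'%n)['T'].round(3).tolist())
o=robot.get_obs(); print(o['position'],o['tool_rot'],o['time'])
print(R.from_quat(o['tool_rot']).as_matrix().round(3))
cv2.imwrite('pics/c.png',np.hstack([cv2.resize(a,(400,300)),cv2.resize(b,(400,300))])[:,:,::-1])
E
```

```text
[[0.028, -0.989, 0.146, 0.431], [-1.0, -0.03, -0.007, 0.052], [0.012, -0.145, -0.989, 0.954], [0.0, 0.0, 0.0, 1.0]]
[[1.0, 0.018, -0.024, 0.564], [0.03, -0.659, 0.751, -0.688], [-0.002, -0.752, -0.659, 0.71], [0.0, 0.0, 0.0, 1.0]]
[ 0.15936709 -0.60379748  0.29135662] [ 9.91701179e-01  1.28560434e-01  5.77881461e-05 -9.91511110e-04] 0.1
[[ 0.967  0.255 -0.   ]
 [ 0.255 -0.967  0.002]
 [ 0.    -0.002 -1.   ]]
```

View pics/t0.png

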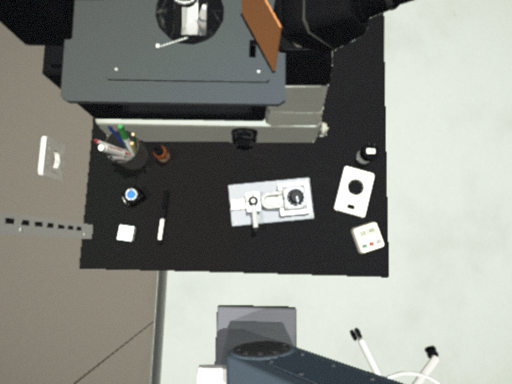

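View pics/s0.png

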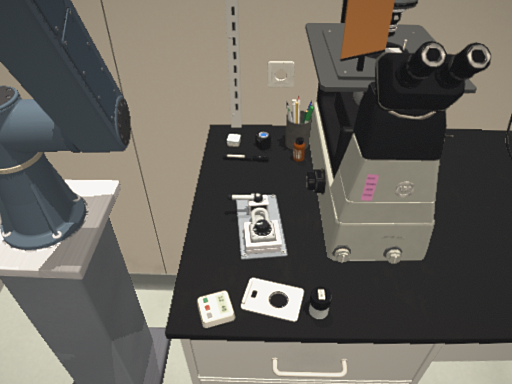

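The top view shows the cradle at about (270,201), with +y pointing left (world +y) and the handle pointing down (world -x), ball at about (254,232). The dial is at about (295,197). The microscope is just beyond it in +x. Next I measure the key points.

Run:
```python
from h import *
im=cv2.imread('pics/t0.png'); g=cv2.cvtColor(im,cv2.COLOR_BGR2GRAY)
m=((g>70)*255).astype(np.uint8); m[:170]=0;m[240:]=0;m[:,:220]=0;m[:,322:]=0
c=max(cv2.findContours(m,0,2)[0],key=cv2.contourArea)
m2=cv2.morphologyEx(m,cv2.MORPH_OPEN,np.ones((25,25))); c=max(cv2.findContours(m2,0,2)[0],key=cv2.contourArea)
r=cv2.minAreaRect(c); b=cv2.boxPoints(r); P=onz('t0',b,.006); print(b.round(1).tolist(),P.round(3).tolist())
print('sides',[np.linalg.norm(P[i]-P[i-1]).round(4) for i in range(4)])
big=cv2.resize(im[170:245,220:325],None,fx=7,fy=7,interpolation=cv2.INTER_CUBIC); cv2.imwrite('pics/z0.png',big)
for nm,uv,h in [('knob',(295,197),.0666),('ball',(254,232),.0585)]: print(nm,onz('t0',[uv],h).round(3))
```

```text
[[251.0, 180.0], [289.0, 180.0], [289.0, 222.0], [251.0, 222.0]] [[0.599, 0.048, 0.006], [0.601, -0.048, 0.006], [0.495, -0.049, 0.006], [0.493, 0.045, 0.006]]
sides [np.float64(0.1059), np.float64(0.096), np.float64(0.106), np.float64(0.0945)]
knob [[ 0.55  -0.056  0.067]]
ball [[0.466 0.038 0.058]]
```

View pics/z0.png

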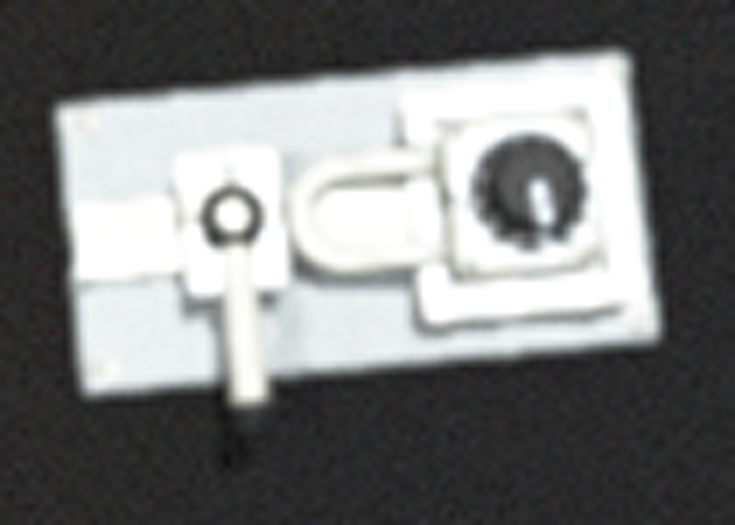

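The enlarged crop shows the plate corners at (58,103), (627,53), (660,340) and (83,393). The knob is at (528,190) with its pointer towards (545,225), the pin at (232,215) and the ball near (233,450).

Run:
```python
from h import *
f=lambda p:np.array(p,float)/7+[220-.43,170-.43]
P=onz('t0',f([(58,103),(627,53),(660,340),(83,393)]),.006); print(P.round(4).tolist(),[np.linalg.norm(P[i]-P[i-1]).round(4) for i in range(4)])
yv=(P[0]+P[3]-P[1]-P[2])[:2]; yaw=np.arctan2(-yv[0],yv[1]); xv=(P[0]+P[1]-P[2]-P[3])[:2]
print('yaw',yaw,np.arctan2(xv[1],xv[0]))
c=P.mean(0)[:2]; Rm=np.array([[np.cos(yaw),-np.sin(yaw)],[np.sin(yaw),np.cos(yaw)]])
O=c-Rm@[0,.055]; print('origin',O)
for n,p,h in [('knob',(528,190),.0666),('tip',(546,226),.0666),('tipdisc',(548,235),.0506),('pin',(232,215),.055),('ball',(233,450),.0585)]:
    w=onz('t0',f([p]),h)[0]; print(n,w.round(4),'cradle',((w[:2]-O)@Rm).round(4))
o,d=ray('s0',[(262,227)])
print('s knob',onz('s0',[(262,227)],.0666))
print('microscope front', onz('s0',[(335,262)],.0), 'knob',onz('s0',[(318,181)],.12))
```

```text
[[0.5858, 0.1063, 0.006], [0.6103, -0.0984, 0.006], [0.5069, -0.1108, 0.006], [0.4821, 0.0936, 0.006]] [np.float64(0.1045), np.float64(0.2062), np.float64(0.1042), np.float64(0.2059)]
yaw 0.11987999341062039 0.12086961211655348
origin [ 0.55287246 -0.05692099]
knob [ 0.5511 -0.0558  0.0666] cradle [-0.0016  0.0013]
tip [ 0.5391 -0.062   0.0666] cradle [-0.0143 -0.0034]
tipdisc [ 0.538  -0.0648  0.0506] cradle [-0.0157 -0.006 ]
pin [0.5411 0.0431 0.055 ] cradle [0.0003 0.1007]
ball [0.4618 0.0406 0.0585] cradle [-0.0788  0.1077]
s knob [[ 0.55521738 -0.07548442  0.0666    ]]
microscope front [[ 0.71999039 -0.11579689  0.        ]] knob [[0.68143281 0.02225887 0.12      ]]
```

```bash
cat >> h.py <<'E'
O=np.array([.553,-.057]); YAW=.12
def Rc(): return np.array([[np.cos(YAW),-np.sin(YAW)],[np.sin(YAW),np.cos(YAW)]])
def c2w(x,y): return O+Rc()@[x,y]
def w2c(p): return (np.asarray(p)[...,:2]-O)@Rc()
def st():
    o=robot.get_obs(); M=R.from_quat(o['tool_rot']).as_matrix(); p=np.array(o['position']); return o,p,M
def go(x,y,z,th):
    "cradle x,y; TCP z; tool-x angle in cradle frame. prints shift(cm) in present tool axes & turn about tool z"
    o,p,M=st(); t=np.r_[c2w(x,y),z]; d=M.T@(t-p)*100
    cur=np.arctan2(M[1,0],M[0,0]); dz=-(th+YAW-cur)
    print('t',round(o['time'],2),'at',w2c(p).round(4),p[2].round(4),'th',round(cur-YAW,3),'| shift cm',d.round(2),'turn z',round(dz,3),'tilt',M[:,2].round(3),'F',np.round(o['ft_force'],1),'w',round(o['grip_width'],4),'q6',round(o['q'][5],2))
E
python3 -c "
from h import *
go(-.058,.101,.25,3.14159)"
```

```text
t 0.1 at [-0.4563 -0.4957] 0.2914 th 0.138 | shift cm [ 47.65 -53.63   4.26] turn z -3.004 tilt [-0.     0.002 -1.   ] F [-0.4  0.4 -0.6] w 0.0871 q6 -0.18
```

```bash
python3 -m crank '[[3.9,-4.4,0,0,0,0,0],[3.9,-4.4,0,0,0,0,0],[3.9,-4.4,0,0,0,0,0],[3.9,-4.4,0,0,0,0,0],[3.9,-4.4,0,0,0,0,0]]' 20
python3 -m crank '[[3.9,-4.4,0,0,0,0,0],[3.9,-4.4,0,0,0,0,0],[3.9,-4.4,0,0,0,0,0],[3.9,-4.4,0,0,0,0,0],[3.9,-4.4,0,0,0,0,0]]'
python3 -c "
from h import *
go(-.058,.101,.25,3.14159)"
```

```text
time: 0.72
position: [0.2923, -0.34, 0.2921]
tool_rot: [0.992, 0.128, 0.0, -0.0]
ft_force: [0.6, -0.8, 0.1]
grip_width: 0.087
grip_force: 0.0
time: 1.35
position: [0.4249, -0.0776, 0.2922]
tool_rot: [0.992, 0.128, 0.0, 0.0]
ft_force: [1.5, 0.0, 0.3]
grip_width: 0.0874
grip_force: 0.0
t 1.35 at [-0.1297 -0.0052] 0.2922 th 0.138 | shift cm [ 8.56 -9.53  4.22] turn z -3.004 tilt [ 0. -0. -1.] F [1.5 0.  0.3] w 0.0874 q6 0.87
```

```bash
python3 -m crank '[[4.2,-4.5,0,0,0,0,0.6],[3.8,-4.2,0,0,0,0,0.6],[0,0,1.5,0,0,-0.186,0.6],[0,0,1.5,0,0,-0.186,0.6],[0,0,1.2,0,0,-0.186,0.6]]' >/dev/null
for i in 1 2; do python3 -m crank '[[0,0,0,0,0,-0.186,0.6],[0,0,0,0,0,-0.186,0.6],[0,0,0,0,0,-0.186,0.6],[0,0,0,0,0,-0.186,0.6],[0,0,0,0,0,-0.186,0.6]]' >/dev/null; done
python3 -m crank '[[0,0,0,0,0,-0.186,0.6],[0,0,0,0,0,-0.186,0.6],[0,0,0,0,0,-0.186,0.6],[0,0,0,0,0,0,0.6],[0,0,0,0,0,0,0.6]]' >/dev/null
python3 -c "
from h import *
go(-.058,.101,.25,3.14159)
grab('wrist','w1'); print(np.load('pics/w1.npz')['T'].round(3).tolist())
print('proj origin knob,pin', proj('w1',[[*c2w(0,0),.0666],[*c2w(0,.0995),.0585],[*c2w(-.068,.0995),.0585]]))"
```

```text
t 3.85 at [-0.0633  0.0903] 0.2501 th -3.172 | shift cm [-0.49  1.08  0.01] turn z -6.314 tilt [-0.  0. -1.] F [-0.3 -0.6  0.5] w 0.0353 q6 -1.84
[[-0.091, 0.963, 0.253, 0.409], [0.996, 0.088, 0.024, 0.02], [0.001, 0.254, -0.967, 0.343], [0.0, 0.0, 0.0, 1.0]]
proj origin knob,pin [[161.20251505 254.95296015]
 [263.49711488 248.5968483 ]
 [261.98544149 181.85523293]]
```

View pics/w1.png

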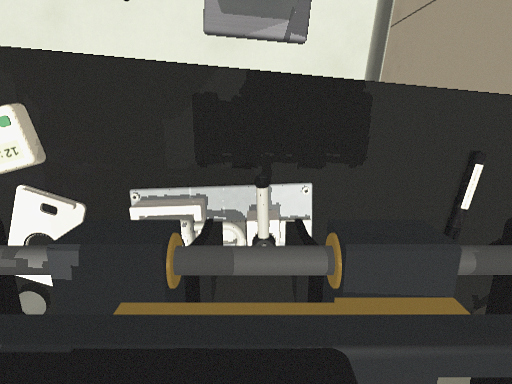

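```bash
python3 -m crank '[[-0.8,1.1,2,0,0,-0.03,0.6],[0,0,4,0,0,0,0.6],[0,0,4,0,0,0,0.6],[0,0,3,0,0,0,0.6],[0,0,1,0,0,0,0.6]]'
python3 -c "
from h import *
go(-.055,.1005,.11,3.14159)
a=grab('wrist','w2');b=grab('side','s2');cv2.imwrite('pics/s2c.png',np.hstack([b[150:290,190:330].repeat(3,0).repeat(3,1)[:384],a[:,80:430]])[:,:,::-1])"
```

```text
time: 4.53
position: [0.4856, 0.0369, 0.1087]
tool_rot: [-0.06, 0.998, 0.0, -0.002]
ft_force: [-1.0, 0.5, -0.5]
grip_width: 0.0349
grip_force: 0.0
t 4.53 at [-0.0556  0.1013] 0.1087 th -3.141 | shift cm [-0.06 -0.08 -0.13] turn z -6.282 tilt [-0.003  0.001 -1.   ] F [-1.   0.5 -0.5] w 0.0349 q6 -1.85
```

View pics/s2c.png

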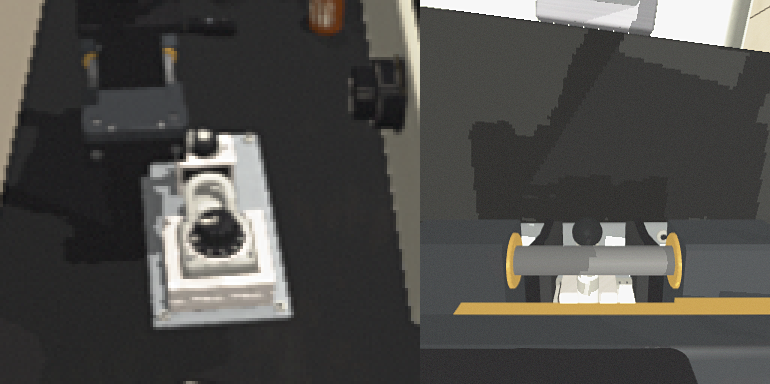

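```bash
for i in 1 2; do python3 -m crank '[[-0.09,1.01,0,0,0,0.185,0.6],[-0.09,1.01,0,0,0,0.185,0.6],[-0.09,1.01,0,0,0,0.185,0.6],[-0.09,1.01,0,0,0,0.185,0.6],[-0.09,1.01,0,0,0,0.185,0.6]]'; done
python3 -c "
from h import *
go(0.015,.155,.11,1.29)"
```

```text
time: 5.25
position: [0.5039, 0.083, 0.112]
tool_rot: [0.393, 0.919, 0.0, 0.002]
ft_force: [0.1, -2.6, -0.6]
grip_width: 0.0347
grip_force: 0.6
time: 5.88
position: [0.5494, 0.0981, 0.1118]
tool_rot: [0.762, 0.647, 0.0, 0.0]
ft_force: [-1.6, -0.1, 1.5]
grip_width: 0.0352
grip_force: 0.6
t 5.88 at [0.015  0.1544] 0.1118 th 1.288 | shift cm [ 0.06 -0.02  0.18] turn z -0.002 tilt [ 0.001 -0.    -1.   ] F [-1.6 -0.1  1.5] w 0.0352 q6 0.14
```

```bash
python3 -m crank '[[0,0,-5,0,0,0,0.3],[0,0,-5,0,0,0,0.3],[0,0,-3.8,0,0,0,0.3],[0,0,0,0,0,-0.14,0.3],[0,0,0,0,0,-0.14,0.3]]'
python3 -c "
from h import *
go(0,-.065,.25,1.57)"
```

```text
time: 6.5
position: [0.5497, 0.098, 0.251]
tool_rot: [0.661, 0.751, 0.001, 0.002]
ft_force: [0.3, 0.0, -0.1]
grip_width: 0.0603
grip_force: 0.0
t 6.5 at [0.0153 0.1542] 0.251 th 1.578 | shift cm [-21.91  -1.68   0.11] turn z 0.008 tilt [ 0.005 -0.    -1.   ] F [ 0.3  0.  -0.1] w 0.0603 q6 -0.15
```

```bash
python3 -m crank '[[-5.4,-0.4,0,0,0,0,0.3],[-5.4,-0.4,0,0,0,0,0.3],[-5.5,-0.4,0,0,0,0,0.3],[-5.5,-0.4,0,0,0,0,0.3],[0,0,0,0,0,0,0.3]]'
python3 -c "
from h import *
go(0,0,.122,1.57)
a=grab('wrist','w3')
print(proj('w3',[[*c2w(0,0),.0666],[*c2w(0,.015),.0666],[*c2w(-.015,0),.0666],[*c2w(0,.025),.047],[*c2w(0,.167),.0585]]).round(0).tolist())"
```

```text
time: 7.12
position: [0.561, -0.1246, 0.2502]
tool_rot: [0.665, 0.747, 0.0, 0.002]
ft_force: [0.6, 0.8, -0.1]
grip_width: 0.0609
grip_force: 0.0
t 7.12 at [-0.0001 -0.0681] 0.2502 th 1.568 | shift cm [ 6.85 -0.06 12.79] turn z -0.002 tilt [ 0.004 -0.003 -1.   ] F [ 0.6  0.8 -0.1] w 0.0609 q6 -0.53
[[255.0, 111.0], [255.0, 93.0], [237.0, 111.0], [254.0, 82.0], [254.0, -118.0]]
```

View pics/w3.png

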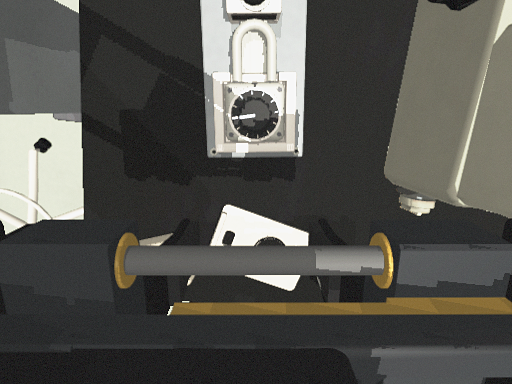

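The pointer runs left and slightly down from the knob centre at about (255,113) to (232,118). I'll get its angle numerically.

Run:
```python
from h import *
im=cv2.imread('pics/w3.png'); g=cv2.cvtColor(im,cv2.COLOR_BGR2GRAY)
cv2.imwrite('pics/z3.png',cv2.resize(im[75:150,215:295],None,fx=7.5,fy=7.5,interpolation=cv2.INTER_CUBIC))
m=(g<90).astype(np.uint8); m[:85]=0;m[145:]=0;m[:,:225]=0;m[:,288:]=0
n,l,s,c=cv2.connectedComponentsWithStats(m); k=1+np.argmax(s[1:,4]); print(s[k],c[k])
```

```text
[232  91  46  48 991] [252.38042381 118.49142281]
```

View pics/z3.png

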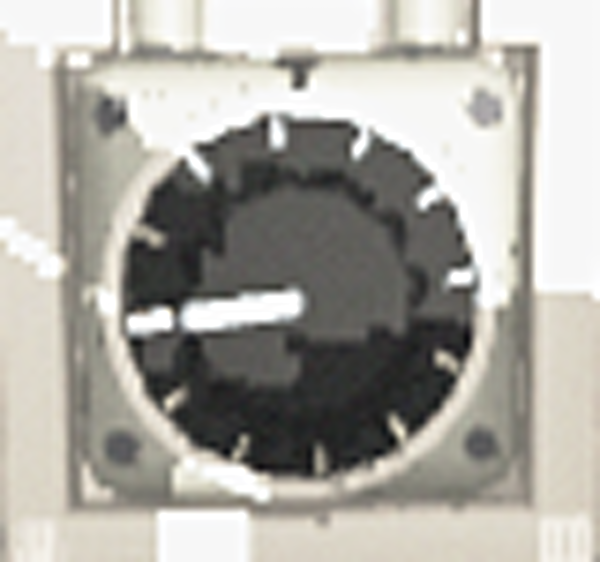

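The pointer is at about 1.70 rad and the ticks agree, being 0.14 off the index. I'll grip the knob and turn it 1.7 clockwise.

```bash
python3 -m crank '[[3.4,0,0,0,0,0,0.3],[3.45,0,3,0,0,0,0.3],[0,0,4.5,0,0,0,0.3],[0,0,3.6,0,0,0,0.3],[0,0,1.6,0,0,0,0.3]]' 20
python3 -c "
from h import *
go(0,0,.123,1.57)"
```

```text
time: 7.8
position: [0.5507, -0.0505, 0.1203]
tool_rot: [0.662, 0.75, -0.0, -0.001]
ft_force: [0.3, 0.1, -0.4]
grip_width: 0.0609
grip_force: 0.0
t 7.8 at [-0.0015  0.0067] 0.1203 th 1.576 | shift cm [-0.67  0.15 -0.27] turn z 0.006 tilt [-0.003  0.001 -1.   ] F [ 0.3  0.1 -0.4] w 0.0609 q6 -0.42
```

```bash
python3 -m crank '[[0,0,0,0,0,0,0.3]]'
python3 -c "
from h import *
go(0,0,.123,1.57)"
```

```text
time: 7.92
position: [0.5514, -0.0515, 0.1211]
tool_rot: [0.662, 0.75, -0.0, -0.001]
ft_force: [0.6, -0.6, 0.3]
grip_width: 0.0608
grip_force: 0.0
t 7.92 at [-0.0009  0.0057] 0.1211 th 1.575 | shift cm [-0.57  0.09 -0.19] turn z 0.005 tilt [-0.001  0.001 -1.   ] F [ 0.6 -0.6  0.3] w 0.0608 q6 -0.42
```

```bash
python3 -m crank '[[-0.5,0.05,-0.2,0,0,0,0.3],[0,0,0,0,0,0,0.6],[0,0,0,0,0,0,1],[0,0,0,0,0,0,1],[0,0,0,0,0,0,1]]'
python3 -c "
from h import *
go(0,0,.123,1.57)"
```

```text
time: 8.55
position: [0.5533, -0.0574, 0.1235]
tool_rot: [0.662, 0.749, 0.0, 0.001]
ft_force: [0.1, -0.3, 0.2]
grip_width: 0.0288
grip_force: 14.6
t 8.55 at [ 0.0002 -0.0005] 0.1235 th 1.574 | shift cm [ 0.05 -0.02  0.05] turn z 0.004 tilt [ 0.001 -0.    -1.   ] F [ 0.1 -0.3  0.2] w 0.0288 q6 -0.43
```

```bash
python3 -m crank '[[0,0,0,0,0,0.185,1],[0,0,0,0,0,0.185,1],[0,0,0,0,0,0.185,1],[0,0,0,0,0,0.185,1],[0,0,0,0,0,0.185,1]]'
python3 -m crank '[[0,0,0,0,0,0.185,1],[0,0,0,0,0,0.185,1],[0,0,0,0,0,0.185,1],[0,0,0,0,0,0.185,1],[0,0,0,0,0,0.04,1]]'
python3 -m crank '[[0,0,0,0,0,0,1],[0,0,0,0,0,0,0.5],[0,0,0,0,0,0,0.3],[0,0,-2,0,0,0,0.3],[0,0,-4,0,0,0,0.3]]'
python3 -c "
from h import *
go(0,-.068,.25,1.57)"
```

```text
time: 9.18
position: [0.5552, -0.0581, 0.1238]
tool_rot: [0.928, 0.372, 0.002, 0.002]
ft_force: [3.4, -2.2, -0.6]
grip_width: 0.0287
grip_force: 20.0
time: 9.8
position: [0.5558, -0.0595, 0.1241]
tool_rot: [1.0, -0.006, 0.004, 0.002]
ft_force: [2.6, -4.8, -0.3]
grip_width: 0.0285
grip_force: 20.0
time: 10.42
position: [0.5509, -0.0564, 0.182]
tool_rot: [1.0, -0.006, -0.003, -0.001]
ft_force: [0.4, -1.2, -0.7]
grip_width: 0.0578
grip_force: 0.0
t 10.43 at [-0.002   0.0008] 0.182 th -0.131 | shift cm [ 1.05  6.78 -6.83] turn z -1.701 tilt [-0.006  0.002 -1.   ] F [ 0.4 -1.2 -0.7] w 0.0578 q6 1.28
```

```bash
python3 -m crank '[[0,3.4,-3.4,0,0,0,0],[0,3.4,-3.4,0,0,0,0],[0,0,0,0,0,-0.185,0],[0,0,0,0,0,-0.185,0],[0,0,0,0,0,-0.185,0]]' >/dev/null
python3 -m crank '[[0,0,0,0,0,-0.185,0],[0,0,0,0,0,-0.185,0],[0,0,0,0,0,-0.185,0],[0,0,0,0,0,-0.185,0],[0,0,0,0,0,-0.185,0]]' >/dev/null
python3 -m crank '[[0,0,0,0,0,-0.185,0],[0,0,0,0,0,-0.04,0],[0,0,0,0,0,0,0]]' >/dev/null
python3 -c "
from h import *
go(0,.05,.084,1.57)
a=grab('wrist','w4'); im=a[:,:,::-1]
cv2.imwrite('pics/z4.png',cv2.resize(im[0:150,195:315],None,fx=4,fy=4,interpolation=cv2.INTER_CUBIC))"
```

```text
t 12.05 at [-0.0097 -0.067 ] 0.2508 th 1.573 | shift cm [11.68  1.03 16.69] turn z 0.003 tilt [-0.002  0.001 -1.   ] F [-0.5 -0.1  0.3] w 0.0869 q6 -0.54
```

View pics/z4.png

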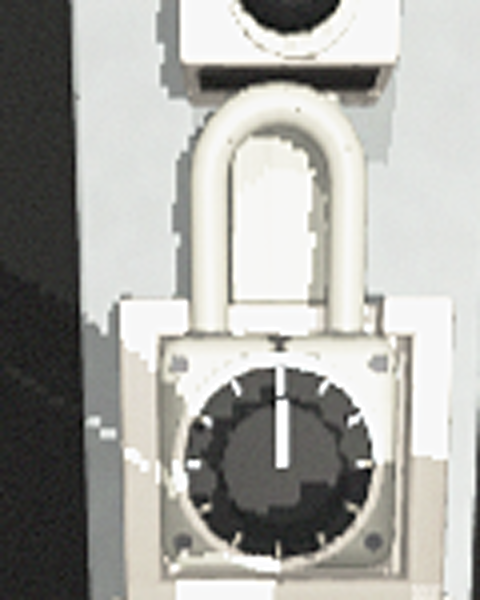

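The pointer at (280,400) lines up with the T mark at (280,343), so the dial is home. Next is the shackle pinch.

```bash
python3 -m crank '[[5,0.5,3,0,0,0,0],[5,0.5,3,0,0,0,0],[1.7,0,4,0,0,0,0],[0,0,4,0,0,0,0],[0,0,1,0,0,0,0]]' >/dev/null
python3 -m crank '[[0,0,0,0,0,0,0]]'
python3 -c "
from h import *
go(0,.05,.084,1.57)"
```

```text
time: 12.85
position: [0.5477, -0.0081, 0.1011]
tool_rot: [0.663, 0.749, -0.0, -0.0]
ft_force: [0.4, -0.1, 0.5]
grip_width: 0.0872
grip_force: 0.0
t 12.85 at [0.0006 0.0491] 0.1011 th 1.573 | shift cm [ 0.08 -0.05  1.71] turn z 0.003 tilt [-0.001  0.    -1.   ] F [ 0.4 -0.1  0.5] w 0.0872 q6 -0.34
```

```bash
python3 -m crank '[[0.1,0,1,0,0,0,0],[0,0,0.7,0,0,0,0],[0,0,0,0,0,0,0.4],[0,0,0,0,0,0,0.8],[0,0,0,0,0,0,1]]' 55
python3 -m crank '[[0,0,0,0,0,0,1],[0,0,0,0,0,0,1],[0,0,0,0,0,0,1]]'
python3 -c "
from h import *
go(0,.07,.084,1.57)"
```

```text
time: 13.48
position: [0.5477, -0.007, 0.0845]
tool_rot: [0.662, 0.749, 0.0, 0.0]
ft_force: [-0.4, 0.8, -0.1]
grip_width: 0.0645
grip_force: 0.0
time: 13.85
position: [0.5473, -0.0069, 0.0843]
tool_rot: [0.662, 0.749, -0.0, -0.0]
ft_force: [0.1, 0.6, -0.4]
grip_width: 0.0393
grip_force: 55.0
t 13.85 at [0.0004 0.0504] 0.0843 th 1.574 | shift cm [ 1.96 -0.03  0.03] turn z 0.004 tilt [-0.  0. -1.] F [ 0.1  0.6 -0.4] w 0.0393 q6 -0.34
```

```bash
python3 -m crank '[[0.4,0,0,0,0,0,1],[0.4,0,0,0,0,0,1],[0.4,0,0,0,0,0,1],[0.4,0,0,0,0,0,1],[0.4,0,0,0,0,0,1]]'
python3 -m crank '[[0.25,0,0,0,0,0,1],[0,0,0,0,0,0,1],[0,0,0,0,0,0,1]]'
python3 -c "
from h import *
go(0,.0715,.084,1.57)
a=grab('top','t5'); b=grab('wrist','w5')
cv2.imwrite('pics/z5.png',np.hstack([cv2.resize(a[170:245,220:325],None,fx=4,fy=4),cv2.resize(b[20:320,150:360],(210,300))])[:,:,::-1])"
```

```text
time: 14.48
position: [0.5453, 0.0112, 0.0843]
tool_rot: [0.662, 0.75, -0.001, 0.001]
ft_force: [-1.3, -8.8, 1.3]
grip_width: 0.0394
grip_force: 55.0
time: 14.85
position: [0.5449, 0.0138, 0.0843]
tool_rot: [0.662, 0.75, -0.001, 0.001]
ft_force: [-0.9, -7.3, -0.4]
grip_width: 0.0393
grip_force: 55.0
t 14.85 at [0.0004 0.0712] 0.0843 th 1.576 | shift cm [ 0.03 -0.04  0.03] turn z 0.006 tilt [ 0.    -0.003 -1.   ] F [-0.9 -7.3 -0.4] w 0.0393 q6 -0.3
```

View pics/z5.png

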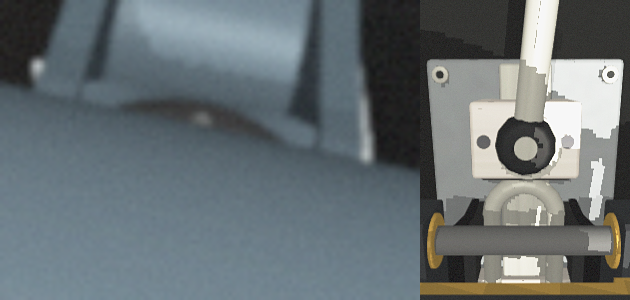

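The wrist view shows the lever swung over along +y and the bow still touching the jaw. I'll pull a little further until the end stop shows in the force.

```bash
python3 -m crank '[[0.2,0,0,0,0,0,1],[0.15,0,0,0,0,0,1],[0,0,0,0,0,0,1]]'
python3 -c "
from h import *
go(0,.0715,.084,1.57)"
```

```text
time: 15.32
position: [0.5448, 0.0144, 0.0843]
tool_rot: [0.661, 0.751, -0.002, 0.002]
ft_force: [-2.5, -20.3, -0.6]
grip_width: 0.0393
grip_force: 55.0
t 15.32 at [0.0004 0.0718] 0.0843 th 1.578 | shift cm [-0.03 -0.04  0.03] turn z 0.008 tilt [ 0.    -0.007 -1.   ] F [ -2.5 -20.3  -0.6] w 0.0393 q6 -0.29
```

```bash
python3 -m crank '[[-0.35,0,0,0,0,0,1],[0,0,-0.4,0,0,0,1],[0,0,-0.8,0,0,0,1],[0,0,-0.8,0,0,0,1],[0,0,-0.8,0,0,0,1]]' 60
python3 -m crank '[[0,0,-1.5,0,0,0,1],[0,0,-1.5,0,0,0,1],[0,0,-1.5,0,0,0,1],[0,0,-1.5,0,0,0,1],[0,0,-1.5,0,0,0,1]]'
python3 -m crank '[[0,0,-1.5,0,0,0,1],[0,0,-1.5,0,0,0,1],[0,0,-1.5,0,0,0,1],[0,0,-1,0,0,0,1],[0,0,0,0,0,0,1]]'
python3 -c "
from h import *
go(0,.0715,.084,1.57)
b=grab('side','s6');w=grab('wrist','w6'); cv2.imwrite('pics/z6.png',np.hstack([cv2.resize(b[110:290,190:340],(400,480)),cv2.resize(w,(390,480))])[:,:,::-1])"
```

```text
time: 15.95
position: [0.5442, 0.0159, 0.1122]
tool_rot: [0.662, 0.749, -0.0, -0.001]
ft_force: [-0.2, 0.0, -2.4]
grip_width: 0.0392
grip_force: 60.0
time: 16.58
position: [0.5447, 0.0154, 0.1884]
tool_rot: [0.662, 0.749, 0.0, 0.0]
ft_force: [0.9, 0.5, -2.3]
grip_width: 0.0393
grip_force: 60.0
time: 17.2
position: [0.5452, 0.0153, 0.2431]
tool_rot: [0.662, 0.749, 0.0, 0.001]
ft_force: [-0.2, 0.0, -2.7]
grip_width: 0.0395
grip_force: 60.0
t 17.2 at [0.0009 0.0727] 0.2431 th 1.574 | shift cm [-0.11 -0.12 15.91] turn z 0.004 tilt [ 0.002 -0.    -1.   ] F [-0.2  0.  -2.7] w 0.0395 q6 -0.3
```

View pics/z6.png

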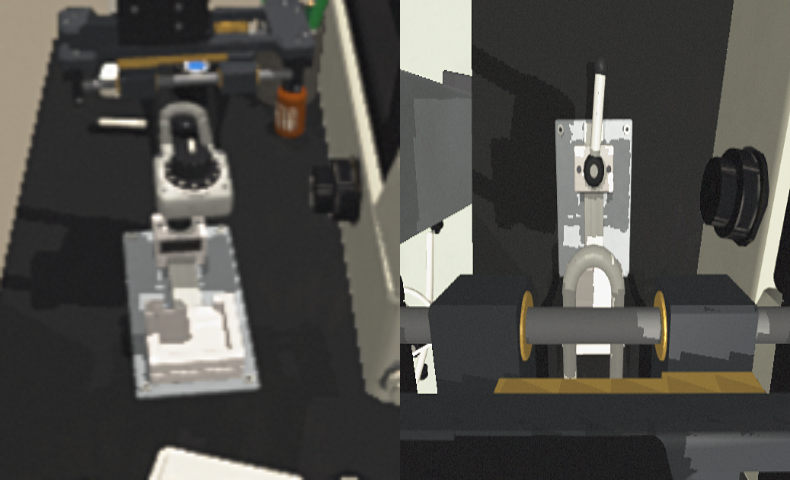

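The lock is held with the shackle out and the cradle is empty, its lever along +y. The knob top is at about (260,157) in the side view, so I'll check that against a level pose before handing in.

```bash
python3 -m crank '[[0,0,0,0,0,0,1],[0,0,0,0,0,0,1],[0,0,0,0,0,0,1],[0,0,0,0,0,0,1]]'
python3 -c "
from h import *
g=np.array([*c2w(0,.0727),0]);
for a in (0,.2,.4,.6):
    dy,dz=-.070,.0336   # knob top rel. legs point (z .033)
    y=dy*np.cos(a)+dz*np.sin(a); z=dz*np.cos(a)+dy*np.sin(a)
    print(a,proj('s6',[*c2w(0,.0727+y),.033+.159+z]).round(1))"
```

```text
time: 17.8
position: [0.5447, 0.0154, 0.2421]
tool_rot: [0.662, 0.749, -0.0, -0.0]
ft_force: [-0.1, -0.0, -2.4]
grip_width: 0.0389
grip_force: 60.0
0 [[261.4 163.7]]
0.2 [[261. 167.]]
0.4 [[260.5 169.8]]
0.6 [[259.9 171.9]]
```

```bash
python3 -c "
from rig import ticket
print(ticket.hand_in())"
```

```text
the job is handed in; nothing more can be done
None
```

The job is handed in (no verdict was shown): clamp lever swung over, dial home at the mark, shackle pulled to its end stop, and the open padlock held dial-up with its underside about 17–18 cm above the worktop, bystanders not touched as far as I could tell.

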